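# Load the pellet reader and index it to the first sample

### The arm

A 6-joint arm with a two-finger parallel gripper is mounted at the origin on the work surface. World frame = base frame: x ahead of the robot, y to its left, z up, the work surface at z = 0. Lengths are in m, angles in rad, forces in N, time in s.
With the tool pointing down it reaches from about 0.3 to 0.875 m from the base axis. Payload 6.4 kg.
Tool frame: the origin (TCP) lies between the finger pads, 19 mm behind the fingertips; this is the grasp point; z points along the fingers, y is the direction in which the jaws open and shut (so a half turn about z gives the same grasp; the last joint's range is limited). The gripper opens to 85 mm and grips with 20 to 120 N. Pads are 22 mm wide; open, the fingers measure 114 mm over their backs; the gripper's body (76 mm by 85 mm) begins 54 mm behind the grasp point. The pads swing forward as they close: fully open they stand 13 mm farther back than shut.
Start: joints at [0.933, 0.181, 1.607, -0, 1.354, -0.206], TCP at [0.241, 0.522, 0.25] pointing down, gripper open.
Joint ranges: [-2.99, 2.99], [-0.89, 2.07], [0.3, 2.58], [-1.14, 4.28], [0, 2.63], [-3.12, 3.12]. Speed limits (rad/s): [2.57, 2.57, 3.01, 3.14, 3.14, 3.14].

### API

Orientations are given as a unit quaternion [w, x, y, z].
In Python, from bench import * gives the robot as it stands.
- The arm moves only by the tool apply_moves, never from a script. Its argument "moves" is a list that holds one entry, the list of rows, each a list of 7 numbers: the shift along the tool's x, y, z in cm, then the turn, a rotation vector about the tool's x, y, z in rad, then the opening, from 0 (shut) to 1 (fully open). A call has 1 to 8 rows; each row is the pose to reach, as a shift and turn from the pose commanded when the call began, along the tool's axes at that moment; what a row does not reach only later rows make up. A row lasts 1/10 s, in which the tool goes at most 50 mm and 8.59 degrees, less where a joint would pass 70% of its speed; a pose out of reach is approached as far as the arm can. A call with a gripper value outside its range is refused whole. The fingers move at their own pace and stop on an object; the grip force is fixed at half the most. Time passes only in rows, so rows that repeat a pose let the fingers close. It gives the time, the measured TCP pose, the force and the opening at its end, in the units of the state.
- get_obs(): the state, without advancing time (a new reading comes with each control period).
- camera(name): name is "scene" or "top" or "wrist"; returns the picture (400x640x3 uint8, red, green, blue); there is no depth.
- get_calibration(name): a dict with "vertical_fov" (degrees; the focal length in pixels is half the picture's height over the tangent of half this angle, whatever the lens; pixels are square), "cx", "cy" (the principal point, pixels), "R" (3x3) and "t" (3): a world point X has camera coordinates R X + t. Camera axes: x right, y down, z forward; pixel columns grow to the right and rows downward; lengths in m; the calibration is good to about 2 mm. A picture is of the moment at which its call begins: read the wrist's pose just before it. get_calibration takes no time and is no camera call; for the wrist camera it gives the pose at the moment of the call.
- hand_in(): hands the job in, once; it reports no verdict.
The state is a dict: "time_s": time; "q": joint angles; "dq": joint speeds; "joint_efforts": joint torques, N m; "eef_pos": TCP position; "eef_rot": TCP orientation; "wrist_force": force on the tool from outside, world axes, zero at the start; "torque": the same for the moment, N m; "opening": opening from 0.0 (shut) to 1.0 (fully open).
Only numpy, scipy, OpenCV 4.12 (cv2) and the standard library are available. Lean on these libraries where they do the work, as an engineer would, in place of code of your own. Each camera call takes 0.05 s, during which the arm holds its last target. There are 200 camera calls.

### The job

Set the three sample pellets from the white tile gently into the reader's three open blue wells, one flat in each, with the turntable still parked. Then grip the black centre knob and turn it clockwise, counting the clicks - dark reference, white reference, first sample - to the third stop without running past it, and finish there still gripping the knob to keep the turntable steady for the reading. Do not drop the pellets, and leave the other things on the bench where they are.

Things in the scene. Friction and masses are not known exactly. Their poses are not given: they have to be found in the camera images.
- reader: The pellet reader, a fixed white bench instrument, placed and turned differently each time. Origin: on the bench, on the turntable's axis; x points from the axis to the reading head. Round housing 244 mm across, on it the aluminium turntable (232 mm across, top face 66 mm above the bench). Beyond it the optics tower: x 132 to 220 mm, 150 mm wide, 130 mm high
- head (a point): Middle of the reading head's underside, 90 mm from the axis and 94 mm above the bench. The grey head reaches from the tower over the turntable's rim (56 mm wide, from 63 mm off the axis outwards, 94 to 128 mm above the bench); at this point a black snout, 26 mm across, hangs down to 87 mm and clears seated pellets (top at 82 mm)
- index (a joint): Angle of turntable and knob, rad, growing clockwise seen from above. Parked, it starts anywhere from -0.18 to 0, free of clicks (end stop at -0.2). From 0 on a sprung ball clicks into a notch every 24 degrees: stops at 0.419, 0.838, 1.257 (the third), 1.676, 2.094. Leaving a notch takes about 0.2 N m; past the crest, halfway, the table is pulled into the next notch and stays there
- knob (a point): Point to grip the black bar knob in the middle of the turntable, one piece with it: on its axis, 33 mm above the turntable's top face (99 mm above the bench). Its bar is 46 mm long (its x; the pointer end with the white line, +x, looks at the reading head when the joint reads 0) and 16 mm thick (its y), its top 9 mm above this point, its foot 23 mm below, over a skirt 48 mm across and 10 mm high
- well1 (a point): Floor centre of open well 1, on the turntable's top face 90 mm from the axis, 72 degrees counter-clockwise from the knob's pointer; turns with the table, z up. A blue collar 30 mm across inside, 37 mm outside, 6 mm high; it comes under the head at the third stop. The other 12 places are closed by flat plugs 5 mm high: one black, then one white (black-edged) beside well 1, the rest grey
- well2 (a point): Floor centre of open well 2, on the turntable's top face 90 mm from the axis, 96 degrees counter-clockwise from the knob's pointer; turns with the table, z up. A blue collar 30 mm across inside, 37 mm outside, 6 mm high; 37 mm from the next well. The other 12 places are closed by flat plugs 5 mm high: one black, then one white (black-edged) beside well 1, the rest grey
- well3 (a point): Floor centre of open well 3, on the turntable's top face 90 mm from the axis, 120 degrees counter-clockwise from the knob's pointer; turns with the table, z up. A blue collar 30 mm across inside, 37 mm outside, 6 mm high; 37 mm from the next well. The other 12 places are closed by flat plugs 5 mm high: one black, then one white (black-edged) beside well 1, the rest grey
- pellet_a: Loose sample pellet pressed in a steel ring, a disc 26 mm across and 16 mm high, about 30 g, ochre face up. Origin: centre of its underside. They stand on the tile in a row 60 mm apart (give or take 8 mm), in any order, along the tile's y
- pellet_b: Loose sample pellet pressed in a steel ring, a disc 26 mm across and 16 mm high, about 30 g, grey-green face up. Origin: centre of its underside. They stand on the tile in a row 60 mm apart (give or take 8 mm), in any order, along the tile's y
- pellet_c: Loose sample pellet pressed in a steel ring, a disc 26 mm across and 16 mm high, about 30 g, brick-red face up. Origin: centre of its underside. They stand on the tile in a row 60 mm apart (give or take 8 mm), in any order, along the tile's y
- tile: Fixed white ceramic tile, 100 mm (its x) by 200 mm (its y), 8 mm thick, on which the pellets stand. Origin: centre of its underside, on the bench; z up
- jar: Closed brown glass jar, 48 mm across, 75 mm high. Leave alone. Origin: centre of its underside
- flask: White plastic bottle with blue cap, 52 mm across, 125 mm high. Leave alone. Origin: centre of its underside
- die: Steel pellet die with plunger, 48 mm across, 72 mm high. Leave alone. Origin: centre of its underside
- weight: Brass balance weight with a head, 32 mm across, 51 mm high. Leave alone. Origin: centre of its underside
- tweezers: Steel tweezers lying flat, 140 mm long (its x), 14 mm wide, 5 mm high. Leave alone. Origin: middle of the underside
- mouse: Black computer mouse on its pad, 82 mm long (its x), 64 mm wide, 33 mm high. Leave alone. Origin: underside, 9 mm from its middle

How it is judged:
By the outcome, as a careful person would: the job done as asked, in the order asked, and still so for the second after the job is handed in, while the arm keeps its last pose, push and grip.
It also fails if it takes over 72 s, if anything falls off the work surface, if the arm or the gripper's body presses on something with over 40 N, if the wrist force passes 120 N, or if a joint passes its speed limit or range.

## Working session

There is one attempt and no reset: what is moved stays moved. The work goes in short steps, Python scripts to look and compute and a tool call to move; the robot and the scene stay as the last step left them, time stands still between calls to the robot, and variables do not carry over. Pictures are saved under pics/ and viewed, about 8 in all and at most 12, crops included, and the job is handed in when it is done.

Besides the shell and the picture viewer there is one more tool, called by a JSON object that holds its "name" and its "arguments". apply_moves: Moves the arm, as the interface text tells. Its arguments: {"type":"object","properties":{"moves":{"type":"array","items":{"type":"array","items":{"type":"array","items":{"type":"number"}}}}},"required":["moves"]}

```bash
ls; mkdir -p pics; python3 - <<'E'
from bench import *
import cv2
o=get_obs(); print({k:(v if not hasattr(v,'__len__') else [round(float(x),4) for x in v]) for k,v in o.items()})
for n in ("top","scene","wrist"):
    c=get_calibration(n); print(n,c)
    cv2.imwrite(f"pics/{n}0.png",camera(n)[:,:,::-1])
E
```

```text
pics
{'time_s': 0.0, 'q': [0.9327, 0.1816, 1.608, -0.0001, 1.3538, -0.2063], 'dq': [-0.0005, -0.0013, -0.0009, -0.0003, 0.0005, -0.0016], 'joint_efforts': [-0.0005, -44.4871, -35.1339, -0.0004, 0.0091, 0.0], 'eef_pos': [0.2403, 0.5218, 0.2491], 'eef_rot': [-0.0003, 0.2142, 0.9768, -0.0008], 'wrist_force': [-0.2075, -0.4545, 0.133], 'torque': [-0.0056, 0.0335, 0.054], 'opening': 0.9972711386498466}
top {'vertical_fov': 43.66326670007992, 'cx': 319.38247956255873, 'cy': 193.72140158861765, 'R': array([[-0.02200219, -0.99974983, -0.00402335],
       [-0.99801361,  0.02220124, -0.05895703],
       [ 0.0590316 ,  0.00271817, -0.99825241]]), 't': array([0.05841867, 0.52177709, 1.47421224])}
scene {'vertical_fov': 44.2052274022788, 'cx': 317.8958874575347, 'cy': 198.56968386474526, 'R': array([[-0.64735909,  0.76210296, -0.01119333],
       [ 0.65422562,  0.54806948, -0.52116089],
       [-0.39104354, -0.3447012 , -0.85338504]]), 't': array([ 0.32227434, -0.3444787 ,  1.61261068])}
wrist {'vertical_fov': 59.380267610214005, 'cx': 324.07123243454424, 'cy': 193.80838893462476, 'R': array([[ 0.41838832,  0.90826728, -0.00132872],
       [ 0.87002875, -0.40035308,  0.28769322],
       [ 0.26077038, -0.12152351, -0.9577217 ]]), 't': array([-0.574077  , -0.03739581,  0.37922083])}
```

View pics/top0.png

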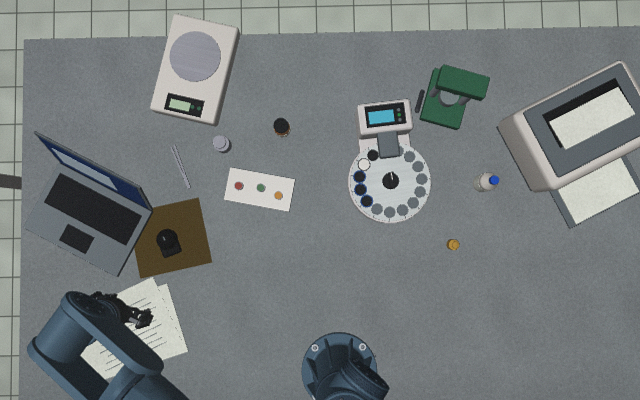

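View pics/scene0.png

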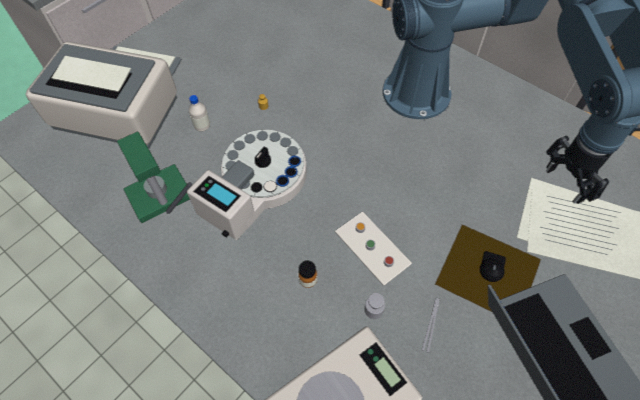

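The top view shows the pellets at (239,186) red, (261,188) green and (278,195) ochre. The wells are at about (361,176), (360,188) and (366,201), the knob at (391,181), and the head is at the top of the turntable.

```bash
cat > h.py <<'E'
from bench import *
import numpy as np, cv2
from scipy.spatial.transform import Rotation as Ro
def ray(c,u,v,z):
    f=200/np.tan(np.radians(c["vertical_fov"]/2))
    d=c["R"].T@np.array([(u-c["cx"])/f,(v-c["cy"])/f,1]); o=-c["R"].T@c["t"]
    return o+d*(z-o[2])/d[2]
def proj(c,X):
    f=200/np.tan(np.radians(c["vertical_fov"]/2)); p=c["R"]@np.array(X)+c["t"]
    return f*p[0]/p[2]+c["cx"],f*p[1]/p[2]+c["cy"]
def rot(): 
    q=get_obs()["eef_rot"]; return Ro.from_quat([q[1],q[2],q[3],q[0]])
def delta(pos,jaw=None):
    """shift (tool cm) and turn vector to go to world pos, tool down, jaw axis (y) along world angle jaw"""
    R=rot(); p=np.array(get_obs()["eef_pos"])
    s=R.inv().apply(np.array(pos)-p)*100
    M=R.as_matrix(); out=[np.round(s,2)]
    if jaw is None: jaw=np.arctan2(M[1,1],M[0,1])
    best=None
    for k in (0,np.pi):
        y=np.array([np.cos(jaw+k),np.sin(jaw+k),0]);z=np.array([0,0,-1.]);x=np.cross(y,z)
        r=(R.inv()*Ro.from_matrix(np.c_[x,y,z])).as_rotvec()
        out.append(np.round(r,3))
    return out
E
python3 - <<'E'
from h import *
im=cv2.imread("pics/top0.png");c=get_calibration("top")
hsv=cv2.cvtColor(im,cv2.COLOR_BGR2HSV)
def blobs(m,z,x0,x1,y0,y1,mn):
    k=np.zeros_like(m);k[y0:y1,x0:x1]=m[y0:y1,x0:x1]
    n,_,s,ce=cv2.connectedComponentsWithStats(k)
    for i in range(1,n):
        if s[i,4]>=mn: print(ce[i].round(1),s[i,4],hsv[int(ce[i][1]),int(ce[i][0])],ray(c,*ce[i],z).round(4))
print("pellets");blobs(cv2.inRange(hsv,(0,70,40),(179,255,255)),.024,228,290,172,208,8)
print("wells");blobs(cv2.inRange(hsv,(100,120,20),(125,255,255)),.07,345,380,165,212,15)
print("knob");blobs(cv2.inRange(hsv,(0,0,0),(179,255,60)),.1,378,404,168,194,15)
print("tile");blobs(cv2.inRange(hsv,(0,0,200),(179,40,255)),.008,215,305,160,220,200)
print("knob head",ray(c,391,181,.1),ray(c,388,145,.128))
E
```

```text
pellets
[237.9 185.1] 39 [  3 132 141] [0.5534 0.2885 0.024 ]
[260.  187.4] 27 [ 65  70 117] [0.5453 0.2229 0.024 ]
[277.8 194.9] 42 [ 16 154 182] [0.5216 0.1703 0.024 ]
wells
[362.5 189.1] 89 [40 17 44] [ 0.5301 -0.0774  0.07  ]
knob
[390.  180.8] 183 [96 30 42] [ 0.55   -0.1531  0.1   ]
tile
[259.2 189. ] 1893 [ 65  77 116] [0.5415 0.2271 0.008 ]
knob head [ 0.54934958 -0.15586244  0.1       ] [ 0.64735275 -0.14663467  0.128     ]
```

View pics/wrist0.png

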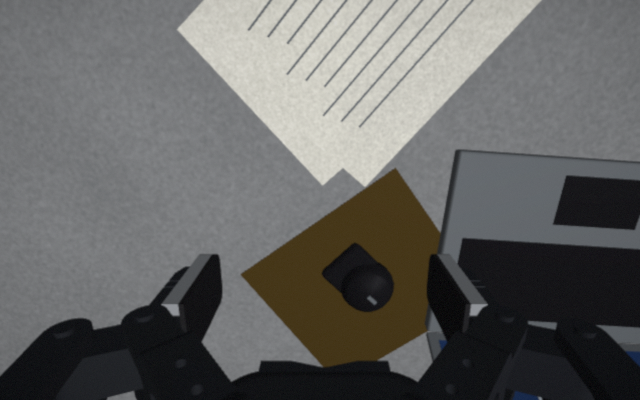

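```bash
python3 - <<'E'
from h import *
print(delta((.54,.225,.2),np.radians(-15)))
E
```

```text
[array([-39.64, -14.42,   4.94]), array([-1.000e-03,  1.000e-03,  1.401e+00]), array([-1.000e-03, -1.000e-03, -1.741e+00])]
```

{"name": "apply_moves", "arguments": {"moves": [[[-39.6, -14.4, 4.9, 0, 0, 1.4, 0.8], [-39.6, -14.4, 4.9, 0, 0, 1.4, 0.8], [-39.6, -14.4, 4.9, 0, 0, 1.4, 0.8], [-39.6, -14.4, 4.9, 0, 0, 1.4, 0.8], [-39.6, -14.4, 4.9, 0, 0, 1.4, 0.8], [-39.6, -14.4, 4.9, 0, 0, 1.4, 0.8], [-39.6, -14.4, 4.9, 0, 0, 1.4, 0.8], [-39.6, -14.4, 4.9, 0, 0, 1.4, 0.8]]]}}

```text
time_s: 0.95
eef_pos: [0.5239, 0.241, 0.2034]
eef_rot: [-0.0, 0.73, 0.683, -0.0]
wrist_force: [0.7, 0.6, 0.4]
opening: 0.802
```

```bash
python3 - <<'E'
from h import *
print(get_obs()["eef_pos"],delta((.54,.225,.2),np.radians(-15)))
E
```

```text
[0.52394413 0.2409698  0.20340852] [array([-1.49,  1.71,  0.34]), array([-0.   , -0.   ,  0.195]), array([ 0.   , -0.   , -2.947])]
```

{"name": "apply_moves", "arguments": {"moves": [[[-1.5, 1.7, 0.3, 0, 0, 0.19, 0.8], [-1.5, 1.7, 0.3, 0, 0, 0.19, 0.8], [-1.5, 1.7, 0.3, 0, 0, 0.19, 0.8], [-1.5, 1.7, 0.3, 0, 0, 0.19, 0.8], [-1.5, 1.7, 0.3, 0, 0, 0.19, 0.8]]]}}

```text
time_s: 1.45
eef_pos: [0.5385, 0.2272, 0.2008]
eef_rot: [-0.0, 0.789, 0.614, -0.0]
wrist_force: [0.4, 0.2, 0.4]
opening: 0.803
```

```bash
cat >> h.py <<'E'
def look(name,n):
    c=get_calibration(n); im=camera(n)[:,:,::-1].copy(); cv2.imwrite(f"pics/{name}.png",im); return im,c
E
python3 - <<'E'
from h import *
print(get_obs()["eef_pos"])
im,c=look("w1","wrist"); np.savez("w1.npz",**c)
hsv=cv2.cvtColor(im,cv2.COLOR_BGR2HSV)
m=cv2.inRange(hsv,(0,60,40),(179,255,255))
n,_,s,ce=cv2.connectedComponentsWithStats(m)
for i in range(1,n):
    if s[i,4]>150: print(ce[i].round(1),s[i],hsv[int(ce[i][1]),int(ce[i][0])],ray(c,*ce[i],.024).round(4))
E
```

```text
[0.53853847 0.22721001 0.20082498]
[70.6 23.3] [   0    0  169   71 6158] [ 20 164  53] [0.3767 0.3941 0.024 ]
[320.7 103.1] [308  90  26  27 537] [  3 142 113] [0.551  0.2875 0.024 ]
[331.4 179.6] [321 169  22  22 387] [61 74 90] [0.5438 0.2216 0.024 ]
[539.6 201.8] [ 519  181   58   54 1255] [ 13 165  91] [0.7208 0.1554 0.024 ]
[319.9 238.6] [309 228  23  22 402] [ 16 163 142] [0.5199 0.1693 0.024 ]
```

View pics/w1.png

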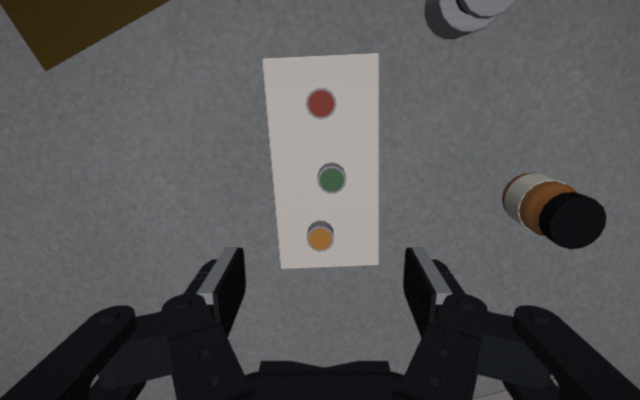

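The wrist view shows the three pellets upright on the tile: red (321,103), green (331,180) and ochre (320,239). Nothing stands near the jaws, so I pick ochre first.

```bash
python3 - <<'E'
from h import *
print(delta((.5199,.1693,.036),np.radians(-15)))
E
```

```text
[array([-6.08, -0.38, 16.49]), array([ 0.   , -0.   ,  0.013]), array([ 0.   ,  0.   , -3.129])]
```

{"name": "apply_moves", "arguments": {"moves": [[[-6.1, -0.4, 5, 0, 0, 0.01, 0.6], [-6.1, -0.4, 9, 0, 0, 0.01, 0.6], [-6.1, -0.4, 12.5, 0, 0, 0.01, 0.6], [-6.1, -0.4, 14.5, 0, 0, 0.01, 0.6], [-6.1, -0.4, 15.5, 0, 0, 0.01, 0.6], [-6.1, -0.4, 15.5, 0, 0, 0.01, 0.6]]]}}

```text
time_s: 2.1
eef_pos: [0.5192, 0.1689, 0.045]
eef_rot: [-0.0, 0.793, 0.609, -0.001]
wrist_force: [0.2, -1.1, 0.0]
opening: 0.597
```

```bash
python3 - <<'E'
from h import *
print(delta((.5199,.1693,.036),np.radians(-15)))
im,c=look("w2","wrist")
E
```

```text
[array([0.05, 0.06, 0.89]), array([-0.002,  0.001,  0.002]), array([-1.00e-03, -3.00e-03, -3.14e+00])]
```

View pics/w2.png

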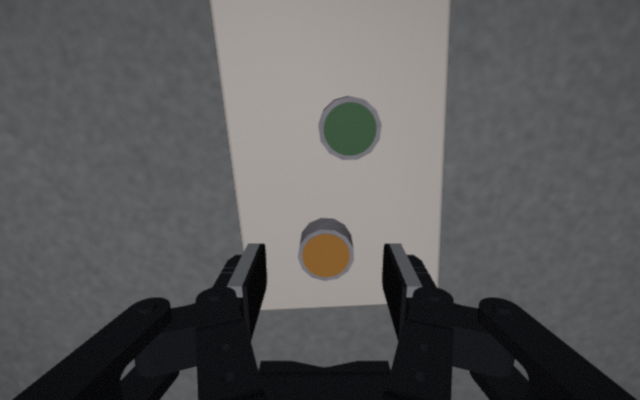

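{"name": "apply_moves", "arguments": {"moves": [[[0, 0, 0.9, 0, 0, 0, 0.6], [0, 0, 0.9, 0, 0, 0, 0.6], [0, 0, 0.9, 0, 0, 0, 0.3], [0, 0, 0.9, 0, 0, 0, 0.2], [0, 0, 0.9, 0, 0, 0, 0.2], [0, 0, 0.9, 0, 0, 0, 0.2], [0, 0, 0.9, 0, 0, 0, 0.2]]]}}

```text
time_s: 2.85
eef_pos: [0.5206, 0.1687, 0.0378]
eef_rot: [0.0, 0.793, 0.609, 0.001]
wrist_force: [-1.7, -0.1, 6.3]
opening: 0.248
```

```bash
python3 - <<'E'
from h import *
print(ray(dict(np.load("w1.npz")),0,0,0)[:0], get_obs()["opening"],get_obs()["eef_pos"])
im,c=look("w3","wrist")
E
```

```text
[] 0.24763247683633763 [0.52059477 0.16868759 0.03780028]
```

View pics/w3.png

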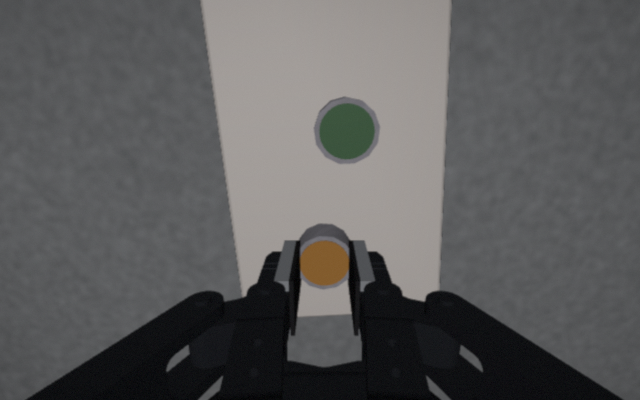

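The ochre pellet sits between both pads at (325,262). I lift it and carry it to the reader.

```bash
python3 - <<'E'
from h import *
print(delta((.53,-.09,.25),np.radians(100)))
E
```

```text
[array([-24.74,   7.61, -21.23]), array([ 1.000e-03,  1.000e-03, -2.006e+00]), array([ 1.000e-03, -1.000e-03,  1.135e+00])]
```

{"name": "apply_moves", "arguments": {"moves": [[[0, 0, -1, 0, 0, 0, 0.2], [0, 0, -3, 0, 0, 0, 0.2], [0, 0, -7, 0, 0, 0, 0.2], [0, 0, -12, 0, 0, 0, 0.2], [0, 0, -17, 0, 0, 0, 0.2], [0, 0, -21, 0, 0, 0, 0.2], [0, 0, -21, 0, 0, 0, 0.2]]]}}

```text
time_s: 3.6
eef_pos: [0.5235, 0.169, 0.2548]
eef_rot: [0.004, 0.793, 0.609, 0.006]
wrist_force: [0.5, -0.2, 0.4]
opening: 0.245
```

```bash
python3 - <<'E'
from h import *
o=get_obs();print(o["opening"],o["q"])
print(delta((.53,-.09,.25),np.radians(100)))
E
```

```text
0.24504542037856814 [ 9.64863610e-02  1.12463217e-01  1.67440604e+00 -4.32604439e-06
  1.34136427e+00  3.57259704e-01]
[array([-24.86,   7.3 ,   0.46]), array([ 0.013,  0.01 , -2.006]), array([ 0.008, -0.011,  1.135])]
```

{"name": "apply_moves", "arguments": {"moves": [[[-24.9, 7.3, 0, 0, 0, -2.0, 0.2], [-24.9, 7.3, 0, 0, 0, -2.0, 0.2], [-24.9, 7.3, 0, 0, 0, -2.0, 0.2], [-24.9, 7.3, 0, 0, 0, -2.0, 0.2], [-24.9, 7.3, 0, 0, 0, -2.0, 0.2], [-24.9, 7.3, 0, 0, 0, -2.0, 0.2], [-24.9, 7.3, 0, 0, 0, -2.0, 0.2], [-24.9, 7.3, 0, 0, 0, -2.0, 0.2]]]}}

```text
time_s: 4.4
eef_pos: [0.5257, -0.0923, 0.2464]
eef_rot: [-0.0, 0.345, 0.938, 0.0]
wrist_force: [0.5, 0.4, -0.4]
opening: 0.246
```

```bash
python3 - <<'E'
from h import *
print(delta((.53,-.09,.25),np.radians(100)))
E
```

```text
[array([-0.18,  0.45, -0.36]), array([ 0.   , -0.001, -0.88 ]), array([-1.000e-03, -0.000e+00,  2.262e+00])]
```

{"name": "apply_moves", "arguments": {"moves": [[[-0.2, 0.4, -0.4, 0, 0, -0.88, 0.2], [-0.2, 0.4, -0.4, 0, 0, -0.88, 0.2], [-0.2, 0.4, -0.4, 0, 0, -0.88, 0.2], [-0.2, 0.4, -0.4, 0, 0, -0.88, 0.2], [-0.2, 0.4, -0.4, 0, 0, -0.88, 0.2], [-0.2, 0.4, -0.4, 0, 0, -0.88, 0.2], [-0.2, 0.4, -0.4, 0, 0, -0.88, 0.2], [-0.2, 0.4, -0.4, 0, 0, -0.88, 0.2]]]}}

```text
time_s: 5.2
eef_pos: [0.5301, -0.089, 0.2506]
eef_rot: [-0.0, -0.084, 0.996, 0.0]
wrist_force: [-0.4, 0.5, 0.1]
opening: 0.248
```

```bash
python3 - <<'E'
from h import *
print(get_obs()["eef_pos"])
im,c=look("w4","wrist"); np.savez("w4.npz",**c)
hsv=cv2.cvtColor(im,cv2.COLOR_BGR2HSV)
m=cv2.inRange(hsv,(100,120,20),(125,255,255))
n,_,s,ce=cv2.connectedComponentsWithStats(m)
for i in range(1,n):
    if s[i,4]>100: print(ce[i].round(1),s[i],ray(c,*ce[i],.072).round(4))
E
```

```text
[ 0.53011707 -0.08903036  0.25060156]
[338.2 169.7] [ 312  115   52  117 1177] [ 0.5235 -0.0776  0.072 ]
```

View pics/w4.png

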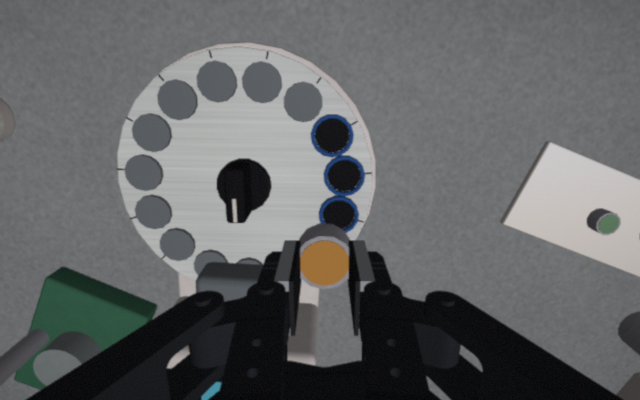

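The reader view shows well 3 at (332,134), well 2 at (344,175) and well 1 at (339,213). The knob is at (243,185) with its pointer down toward the head, and the held pellet is at (325,262). I fit the circle of 15 places to get the axis and phase.

```bash
cat > fit.py <<'E'
from h import *
from scipy.optimize import least_squares
def fit(img,cal):
    im=cv2.imread(img);c=dict(np.load(cal))
    g=cv2.cvtColor(im,cv2.COLOR_BGR2HSV)
    P=[];W=[]
    plug=cv2.inRange(g,(90,15,70),(130,90,140))
    pts=[]
    for m,z in ((cv2.morphologyEx(cv2.inRange(g[...,2],75,130),cv2.MORPH_OPEN,np.ones((5,5))),.071),(cv2.morphologyEx(((g[...,2]<55)&~((g[...,1]>120)&(g[...,2]>45))).astype(np.uint8)*255,cv2.MORPH_OPEN,np.ones((5,5))),.069)):
        for k in cv2.findContours(m,cv2.RETR_LIST,cv2.CHAIN_APPROX_NONE)[0]:
            a=cv2.contourArea(k)
            if 500<a<2500:
                (u,v),(w,h),_=cv2.fitEllipse(k)
                if min(w,h)/max(w,h)>.75 and abs(np.pi*w*h/4/a-1)<.06: pts.append((z,u,v,a,ray(c,u,v,z)[:2]))
    return pts
if __name__=="__main__":
    pts=fit("pics/w4.png","w4.npz"); c=dict(np.load("w4.npz"))
    A0=ray(c,243,185,.076)[:2]
    P=np.array([p[4] for p in pts]); d=np.linalg.norm(P-A0,axis=1); ok=abs(d-.09)<.012
    for p,k in zip(pts,ok): print(k,p[0],np.round(p[1:4],0),p[4].round(4))
    P=P[ok]
    w2=ray(c,344,175,.069)[:2]; t0=np.arctan2(*(w2-A0)[::-1])
    def res(x):
        a=np.arctan2(P[:,1]-x[1],P[:,0]-x[0])-x[2]; k=np.round(a/np.radians(24))
        t=x[2]+k*np.radians(24)
        return np.r_[P[:,0]-x[0]-.09*np.cos(t),P[:,1]-x[1]-.09*np.sin(t)]
    s=least_squares(res,[*A0,t0]); x=s.x
    print("axis",x[:2].round(4),"from skirt",A0.round(4),"rms",np.sqrt((s.fun**2).mean()).round(5))
    th=np.degrees(x[2]); print("well angles",th-24,th,th+24,"pointer",th-96)
    for k in (-1,0,1): print(x[:2]+.09*np.array([np.cos(x[2]+k*np.radians(24)),np.sin(x[2]+k*np.radians(24))]))
    print("pointer tip angle check",np.degrees(np.arctan2(*(ray(c,235,222,.1)[:2]-x[:2])[::-1])))
E
python3 fit.py
```

```text
True 0.071 [177. 244. 802.] [ 0.6202 -0.2151]
True 0.071 [153. 212. 884.] [ 0.5911 -0.2382]
True 0.071 [143. 172. 978.] [ 0.5549 -0.2478]
True 0.071 [ 151.  132. 1102.] [ 0.518  -0.2416]
True 0.071 [ 303.  101. 1137.] [ 0.4711 -0.1173]
True 0.071 [ 177.   99. 1202.] [ 0.487  -0.2209]
True 0.071 [ 262.   82. 1206.] [ 0.4613 -0.153 ]
True 0.071 [ 217.   81. 1239.] [ 0.4669 -0.1897]
True 0.069 [339. 214. 592.] [ 0.5653 -0.0695]
True 0.069 [344. 175. 715.] [ 0.5284 -0.0715]
True 0.069 [332. 135. 814.] [ 0.4949 -0.0883]
axis [ 0.5509 -0.1581] from skirt [ 0.5502 -0.1582] rms 0.00029
well angles 80.64133760227989 104.64133760227989 128.6413376022799 pointer 8.64133760227989
[ 0.56556199 -0.06933944]
[ 0.52817764 -0.07106408]
[ 0.49472682 -0.08784521]
pointer tip angle check 2.5372643360402827
```

```bash
cat > off.py <<'E'
from h import *
def held(im,c,p,top=-.0138):
    g=cv2.cvtColor(im,cv2.COLOR_BGR2HSV)[220:300,285:365]
    m=((g[...,1]>60)&(g[...,2]>40)).astype(np.uint8)
    n,_,s,ce=cv2.connectedComponentsWithStats(m); i=1+np.argmax(s[1:,4]); u,v=ce[i]+[285,220]
    d=ray(c,u,v,p[2]+top)-p; return (u,v,s[i,4]),d
E
python3 - <<'E'
from off import *
c=dict(np.load("w4.npz")); p=np.array([ 0.53011707,-0.08903036,0.25060156])
px,d=held(cv2.imread("pics/w4.png"),c,p); print(px,d.round(4),"tool",(rot().inv().apply(d)*1000).round(2))
tgt=np.array([.5656,-.0693])-d[:2]; print(tgt,delta((*tgt,.13),np.radians(80.6)),rot().as_matrix().round(3))
E
```

```text
(np.float64(324.1185019564002), np.float64(262.62716601453326), np.int32(1789)) [-0.0006 -0.0002 -0.0138] tool [ 0.61 -0.13 13.8 ]
[ 0.56617983 -0.06907385] [array([-3.88,  1.37, 12.07]), array([ 0.   , -0.   ,  0.332]), array([ 0.  ,  0.  , -2.81])] [[-0.986 -0.167 -0.   ]
 [-0.167  0.986  0.   ]
 [ 0.     0.    -1.   ]]
```

{"name": "apply_moves", "arguments": {"moves": [[[-3.9, 1.4, 3, 0, 0, 0.33, 0.2], [-3.9, 1.4, 7, 0, 0, 0.33, 0.2], [-3.9, 1.4, 10, 0, 0, 0.33, 0.2], [-3.9, 1.4, 12, 0, 0, 0.33, 0.2], [-3.9, 1.4, 12, 0, 0, 0.33, 0.2], [-3.9, 1.4, 12, 0, 0, 0.33, 0.2]]]}}

```text
time_s: 5.85
eef_pos: [0.5665, -0.0687, 0.1311]
eef_rot: [-0.0, 0.08, 0.997, 0.0]
wrist_force: [0.1, 0.2, -0.2]
opening: 0.249
```

```bash
python3 - <<'E'
from off import *
p=np.array(get_obs()["eef_pos"])
im,c=look("w5","wrist"); np.savez("w5.npz",**c)
px,d=held(im,c,p);print(px,d.round(4),p.round(4))
tgt=np.array([.5656,-.0693])-d[:2]
print(delta((*tgt,.096),np.radians(80.6)))
v=im.copy()
cv2.circle(v,tuple(np.int32(proj(c,(.5656,-.0693,.072)))),3,(0,0,255),-1)
cv2.imwrite("pics/w5v.png",v)
E
```

```text
(np.float64(324.0843104410944), np.float64(262.54215522054716), np.int32(1791)) [-0.0006 -0.     -0.0138] [ 0.5665 -0.0687  0.1311]
[array([ 0.1 , -0.04,  3.61]), array([-0.   ,  0.002,  0.004]), array([-3.000e-03, -1.000e-03, -3.137e+00])]
```

View pics/w5v.png

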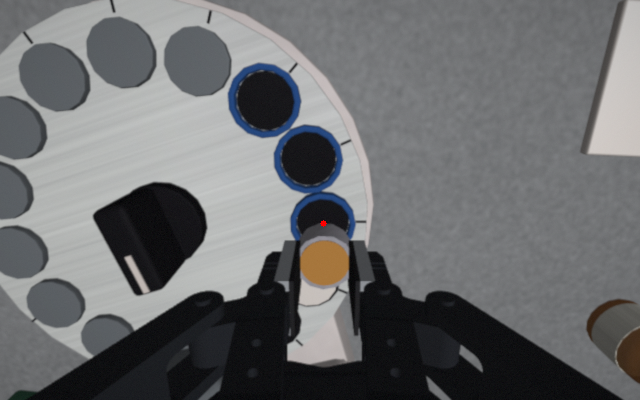

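The close view shows the predicted well 1 centre at (323,223), in the middle of the blue collar. I lower the pellet.

{"name": "apply_moves", "arguments": {"moves": [[[0.1, 0, 1.5, 0, 0, 0, 0.2], [0.1, 0, 2.4, 0, 0, 0, 0.2], [0.1, 0, 2.8, 0, 0, 0, 0.2], [0.1, 0, 3.1, 0, 0, 0, 0.2], [0.1, 0, 3.4, 0, 0, 0, 0.2], [0.1, 0, 3.4, 0, 0, 0, 0.2]]]}}

```text
time_s: 6.5
eef_pos: [0.5653, -0.0685, 0.0965]
eef_rot: [-0.0, 0.079, 0.997, 0.0]
wrist_force: [0.0, -0.2, 0.1]
opening: 0.244
```

```bash
python3 - <<'E'
from off import *
from fit import fit
p=np.array(get_obs()["eef_pos"])
im=cv2.imread("pics/w5.png");c=dict(np.load("w5.npz"))
g=cv2.cvtColor(im,cv2.COLOR_BGR2HSV)
m=cv2.morphologyEx(((g[...,2]<55)&~((g[...,1]>120)&(g[...,2]>45))).astype(np.uint8)*255,cv2.MORPH_OPEN,np.ones((5,5)))
for k in cv2.findContours(m,cv2.RETR_LIST,cv2.CHAIN_APPROX_NONE)[0]:
    if 1500<cv2.contourArea(k)<5000:
        (u,v),_,_=cv2.fitEllipse(k);print(u,v,ray(c,u,v,.069).round(4))
print(p,get_obs()["wrist_force"],get_obs()["opening"])
E
```

```text
308.0558776855469 158.12591552734375 [ 0.5282 -0.0714  0.069 ]
264.94232177734375 100.21525573730469 [ 0.495 -0.088  0.069]
[ 0.56529306 -0.06848436  0.09647519] [ 0.03068672 -0.22797388  0.06775367] 0.244056119477601
```

{"name": "apply_moves", "arguments": {"moves": [[[0, 0, 0.1, 0, 0, 0, 0.2], [0, 0, 0.1, 0, 0, 0, 0.2]]]}}

```text
time_s: 6.7
eef_pos: [0.5655, -0.0685, 0.0959]
eef_rot: [0.0, 0.079, 0.997, -0.0]
wrist_force: [-0.3, -0.1, -0.3]
opening: 0.25
```

{"name": "apply_moves", "arguments": {"moves": [[[0, 0, 0.05, 0, 0, 0, 0.27], [0, 0, 0.05, 0, 0, 0, 0.3], [0, 0, 0.05, 0, 0, 0, 0.4], [0, 0, 0.05, 0, 0, 0, 0.5], [0, 0, -1.5, 0, 0, 0, 0.5], [0, 0, -5, 0, 0, 0, 0.5], [0, 0, -10, 0, 0, 0, 0.5], [0, 0, -13, 0, 0, 0, 0.5]]]}}

```text
time_s: 7.5
eef_pos: [0.5667, -0.0689, 0.2308]
eef_rot: [0.002, 0.079, 0.997, -0.001]
wrist_force: [-0.1, -0.7, 0.9]
opening: 0.502
```

```bash
python3 - <<'E'
from off import *
im,c=look("w6","wrist")
u,v=map(int,proj(c,(.5656,-.0693,.082)));print(u,v)
g=cv2.cvtColor(im,cv2.COLOR_BGR2HSV);m=cv2.inRange(g,(8,100,60),(25,255,255));m2=np.zeros_like(m);m2[v-60:v+60,u-60:u+60]=m[v-60:v+60,u-60:u+60]
k=max(cv2.findContours(m2,0,1)[0],key=cv2.contourArea);e=cv2.fitEllipse(k);print(e,ray(c,*e[0],.082).round(4))
cv2.imwrite("pics/w6c.png",cv2.resize(im[max(0,v-80):v+80,u-110:u+110],None,fx=2,fy=2))
print(get_obs()["eef_pos"],delta((.5438,.2216,.15),np.radians(-15)),get_obs()["q"])
E
```

```text
323 181
((324.3921813964844, 181.06787109375), (24.468324661254883, 25.444358825683594), 91.21533203125) [ 0.5655 -0.0687  0.082 ]
[ 0.56895391 -0.06953704  0.23579526] [array([ 7.19, 28.37,  8.43]), array([0.009, 0.011, 1.674]), array([-0.011,  0.008, -1.468])] [-3.28603895e-01  1.81511111e-01  1.63572274e+00 -8.50350871e-06
  1.31185884e+00 -1.74084547e+00]
```

View pics/w6c.png

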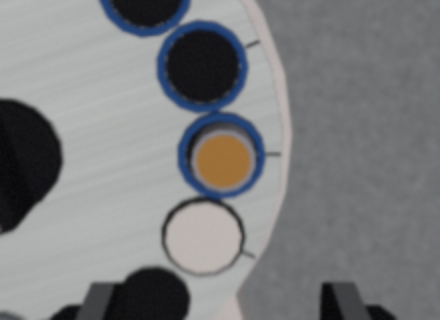

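The ochre pellet is flat inside well 1's collar. Next is the green one.

{"name": "apply_moves", "arguments": {"moves": [[[2, 10, 0, 0, 0, 1.67, 0.6], [7.2, 28.4, 8, 0, 0, 1.67, 0.6], [7.2, 28.4, 8, 0, 0, 1.67, 0.6], [7.2, 28.4, 8, 0, 0, 1.67, 0.6], [7.2, 28.4, 8, 0, 0, 1.67, 0.6], [7.2, 28.4, 8, 0, 0, 1.67, 0.6], [7.2, 28.4, 8, 0, 0, 1.67, 0.6], [7.2, 28.4, 8, 0, 0, 1.67, 0.6]]]}}

```text
time_s: 8.35
eef_pos: [0.5375, 0.2265, 0.1451]
eef_rot: [-0.001, 0.607, 0.795, -0.0]
wrist_force: [-0.3, 0.1, 0.2]
opening: 0.599
```

```bash
python3 - <<'E'
from off import *
print(delta((.5438,.2216,.036),np.radians(-15)))
E
```

```text
[array([-0.65,  0.49, 10.91]), array([-0.002, -0.   ,  0.529]), array([ 1.000e-03, -3.000e-03, -2.613e+00])]
```

{"name": "apply_moves", "arguments": {"moves": [[[-0.6, 0.5, 0, 0, 0, 0.53, 0.6], [-0.6, 0.5, 2, 0, 0, 0.53, 0.6], [-0.6, 0.5, 5, 0, 0, 0.53, 0.6], [-0.6, 0.5, 7, 0, 0, 0.53, 0.6], [-0.6, 0.5, 8, 0, 0, 0.53, 0.6], [-0.6, 0.5, 8, 0, 0, 0.53, 0.6], [-0.6, 0.5, 8, 0, 0, 0.53, 0.6]]]}}

```text
time_s: 9.05
eef_pos: [0.5464, 0.219, 0.0669]
eef_rot: [0.0, 0.793, 0.61, 0.001]
wrist_force: [-0.4, 0.6, 0.2]
opening: 0.602
```

```bash
python3 - <<'E'
from off import *
im,c=look("w7","wrist")
g=cv2.cvtColor(im,cv2.COLOR_BGR2HSV);m=cv2.inRange(g,(45,50,40),(80,255,255))
k=max(cv2.findContours(m,0,1)[0],key=cv2.contourArea);e=cv2.fitEllipse(k);q=ray(c,*e[0],.024);print(e,q.round(4))
print(get_obs()["eef_pos"],delta((*q[:2],.036),np.radians(-15)))
E
```

```text
((317.5772399902344, 233.1283721923828), (36.967803955078125, 39.71126937866211), 91.51502227783203) [0.5438 0.2217 0.024 ]
[0.54674893 0.21904752 0.06730181] [array([ 0.18, -0.36,  3.13]), array([ 0.002, -0.001,  0.002]), array([ 2.000e-03,  3.000e-03, -3.139e+00])]
```

{"name": "apply_moves", "arguments": {"moves": [[[0.2, -0.4, 1, 0, 0, 0, 0.6], [0.2, -0.4, 2.5, 0, 0, 0, 0.6], [0.2, -0.4, 3.0, 0, 0, 0, 0.6], [0.2, -0.4, 3.0, 0, 0, 0, 0.45], [0.2, -0.4, 3.0, 0, 0, 0, 0.3], [0.2, -0.4, 3.0, 0, 0, 0, 0.2], [0.2, -0.4, 3.0, 0, 0, 0, 0.2], [0.2, -0.4, 3.0, 0, 0, 0, 0.2]]]}}

```text
time_s: 9.9
eef_pos: [0.5426, 0.2218, 0.0361]
eef_rot: [0.0, 0.793, 0.609, 0.0]
wrist_force: [0.3, -1.0, 0.2]
opening: 0.254
```

{"name": "apply_moves", "arguments": {"moves": [[[0, 0, 0, 0, 0, 0, 0.2], [0, 0, -1, 0, 0, 0, 0.2], [0, 0, -3, 0, 0, 0, 0.2], [0, 0, -7, 0, 0, 0, 0.2], [0, 0, -12, 0, 0, 0, 0.2], [0, 0, -16, 0, 0, 0, 0.2], [0, 0, -16, 0, 0, 0, 0.2], [0, 0, -16, 0, 0, 0, 0.2]]]}}

```text
time_s: 10.7
eef_pos: [0.543, 0.222, 0.1978]
eef_rot: [0.001, 0.793, 0.609, 0.002]
wrist_force: [-0.2, -0.1, -1.4]
opening: 0.256
```

```bash
python3 - <<'E'
from off import *
o=get_obs();print(o["opening"],o["eef_pos"])
print(delta((.5282,-.0711,.2),np.radians(104.6)))
E
```

```text
0.25623426616234407 [0.54304487 0.22199269 0.19781284]
[array([-28.7 ,   6.12,  -0.24]), array([ 4.000e-03,  2.000e-03, -2.086e+00]), array([ 0.002, -0.003,  1.055])]
```

{"name": "apply_moves", "arguments": {"moves": [[[-28.7, 6.1, 0, 0, 0, -2.08, 0.2], [-28.7, 6.1, 0, 0, 0, -2.08, 0.2], [-28.7, 6.1, 0, 0, 0, -2.08, 0.2], [-28.7, 6.1, 0, 0, 0, -2.08, 0.2], [-28.7, 6.1, 0, 0, 0, -2.08, 0.2], [-28.7, 6.1, 0, 0, 0, -2.08, 0.2], [-28.7, 6.1, 0, 0, 0, -2.08, 0.2], [-28.7, 6.1, 0, 0, 0, -2.08, 0.2]]]}}

```text
time_s: 11.5
eef_pos: [0.5259, -0.0741, 0.1939]
eef_rot: [-0.002, 0.349, 0.937, -0.0]
wrist_force: [-0.4, 1.2, -0.5]
opening: 0.253
```

```bash
python3 - <<'E'
from off import *
print(delta((.5282,-.0711,.14),np.radians(104.6)))
E
```

```text
[array([0.  , 0.39, 5.39]), array([-0.   , -0.003, -0.969]), array([-0.004,  0.   ,  2.173])]
```

{"name": "apply_moves", "arguments": {"moves": [[[0, 0.4, 0, 0, 0, -0.97, 0.2], [0, 0.4, 1, 0, 0, -0.97, 0.2], [0, 0.4, 3, 0, 0, -0.97, 0.2], [0, 0.4, 4.4, 0, 0, -0.97, 0.2], [0, 0.4, 5.4, 0, 0, -0.97, 0.2], [0, 0.4, 5.4, 0, 0, -0.97, 0.2], [0, 0.4, 5.4, 0, 0, -0.97, 0.2], [0, 0.4, 5.4, 0, 0, -0.97, 0.2]]]}}

```text
time_s: 12.3
eef_pos: [0.5285, -0.0678, 0.1399]
eef_rot: [-0.002, -0.127, 0.992, 0.001]
wrist_force: [-0.6, 0.0, -0.8]
opening: 0.252
```

```bash
cat > pre.py <<'E'
from off import *
import sys
x,y,jaw,zt,top=map(float,sys.argv[1:])
p=np.array(get_obs()["eef_pos"]); im,c=look("pre%d"%(get_obs()["time_s"]*100),"wrist")
px,d=held(im,c,p,top); print(px,d.round(4),p.round(4))
print(delta((*(np.array([x,y])-d[:2]),zt),np.radians(jaw)))
E
python3 pre.py .5282 -.0711 104.6 .0945 -.0121
```

```text
(np.float64(324.05231509320504), np.float64(264.8983764281419), np.int32(1663)) [-0.0004 -0.0002 -0.0121] [ 0.5285 -0.0678  0.1399]
[array([ 0.08, -0.3 ,  4.58]), array([ 0.002, -0.002, -0.002]), array([-4.000e-03, -3.000e-03,  3.139e+00])]
```

{"name": "apply_moves", "arguments": {"moves": [[[0.1, -0.3, 1, 0, 0, 0, 0.2], [0.1, -0.3, 2, 0, 0, 0, 0.2], [0.1, -0.3, 2.5, 0, 0, 0, 0.2], [0.1, -0.3, 2.5, 0, 0, 0, 0.2]]]}}

```text
time_s: 12.75
eef_pos: [0.5286, -0.071, 0.1152]
eef_rot: [-0.001, -0.126, 0.992, 0.001]
wrist_force: [-1.2, -0.3, -0.8]
opening: 0.252
```

```bash
python3 pre.py .5282 -.0711 104.6 .0945 -.0121
```

```text
(np.float64(324.0361228175798), np.float64(264.8844069837447), np.int32(1661)) [-0.0004 -0.0002 -0.0121] [ 0.5286 -0.071   0.1152]
[array([0.04, 0.05, 2.15]), array([ 0.001, -0.001, -0.001]), array([-2.000e-03, -1.000e-03,  3.141e+00])]
```

{"name": "apply_moves", "arguments": {"moves": [[[0, 0.05, 1, 0, 0, 0, 0.2], [0, 0.05, 1.5, 0, 0, 0, 0.2], [0, 0.05, 1.8, 0, 0, 0, 0.2], [0, 0.05, 2.1, 0, 0, 0, 0.2], [0, 0.05, 2.1, 0, 0, 0, 0.2]]]}}

```text
time_s: 13.3
eef_pos: [0.5293, -0.0708, 0.0954]
eef_rot: [-0.0, -0.127, 0.992, 0.0]
wrist_force: [-0.1, 0.8, 0.4]
opening: 0.255
```

{"name": "apply_moves", "arguments": {"moves": [[[0, 0, 0.1, 0, 0, 0, 0.2], [0, 0, 0.1, 0, 0, 0, 0.2], [0, 0, 0.1, 0, 0, 0, 0.28], [0, 0, 0.1, 0, 0, 0, 0.32], [0, 0, 0.1, 0, 0, 0, 0.4], [0, 0, 0.1, 0, 0, 0, 0.5], [0, 0, -1.5, 0, 0, 0, 0.5], [0, 0, -5, 0, 0, 0, 0.5]]]}}

```text
time_s: 14.1
eef_pos: [0.5272, -0.0701, 0.1435]
eef_rot: [-0.003, -0.127, 0.992, 0.002]
wrist_force: [0.6, 0.7, -0.4]
opening: 0.5
```

{"name": "apply_moves", "arguments": {"moves": [[[0, 0, -5, 0, 0, 0, 0.5], [0, 0, -9, 0, 0, 0, 0.5], [0, 0, -9, 0, 0, 0, 0.5]]]}}

```text
time_s: 14.4
eef_pos: [0.5331, -0.072, 0.2428]
eef_rot: [0.005, -0.127, 0.992, -0.003]
wrist_force: [0.3, 0.5, 0.1]
opening: 0.498
```

```bash
python3 - <<'E'
from off import *
im,c=look("w8","wrist");g=cv2.cvtColor(im,cv2.COLOR_BGR2HSV)
for n,lo,hi in (("g",(45,50,40),(80,255,255)),("o",(10,120,60),(25,255,255))):
    m=cv2.inRange(g,lo,hi)
    for k in cv2.findContours(m,0,1)[0]:
        if cv2.contourArea(k)>150: e=cv2.fitEllipse(k);print(n,e,ray(c,*e[0],.082).round(4))
print(get_obs()["eef_pos"],delta((.551,.2875,.2),np.radians(-15)))
E
```

```text
g ((52.05653762817383, 303.02557373046875), (112.83770751953125, 136.490478515625), 43.62970733642578) [ 0.7168 -0.2913  0.082 ]
g ((327.95263671875, 173.3892059326172), (22.8659610748291, 23.759408950805664), 93.34556579589844) [ 0.5288 -0.0711  0.082 ]
o ((320.1469421386719, 213.20968627929688), (21.286300659179688, 22.84141731262207), 95.72360229492188) [ 0.5647 -0.0686  0.082 ]
[ 0.53151092 -0.07152611  0.23947537] [array([-10.89,  34.27,   3.87]), array([0.004, 0.008, 2.087]), array([-0.007,  0.003, -1.055])]
```

{"name": "apply_moves", "arguments": {"moves": [[[-10.9, 34.3, 3.9, 0, 0, 2.08, 0.6], [-10.9, 34.3, 3.9, 0, 0, 2.08, 0.6], [-10.9, 34.3, 3.9, 0, 0, 2.08, 0.6], [-10.9, 34.3, 3.9, 0, 0, 2.08, 0.6], [-10.9, 34.3, 3.9, 0, 0, 2.08, 0.6], [-10.9, 34.3, 3.9, 0, 0, 2.08, 0.6], [-10.9, 34.3, 3.9, 0, 0, 2.08, 0.6], [-10.9, 34.3, 3.9, 0, 0, 2.08, 0.6]]]}}

```text
time_s: 15.25
eef_pos: [0.5475, 0.2904, 0.1945]
eef_rot: [-0.001, 0.417, 0.909, -0.001]
wrist_force: [0.4, -1.2, 1.3]
opening: 0.599
```

```bash
python3 - <<'E'
from off import *
print(delta((.551,.2875,.067),np.radians(-15)))
E
```

```text
[array([-0.46,  0.1 , 12.75]), array([-0.003,  0.   ,  0.972]), array([-0.   , -0.003, -2.169])]
```

{"name": "apply_moves", "arguments": {"moves": [[[-0.5, 0.1, 0, 0, 0, 0.97, 0.6], [-0.5, 0.1, 2, 0, 0, 0.97, 0.6], [-0.5, 0.1, 5, 0, 0, 0.97, 0.6], [-0.5, 0.1, 9, 0, 0, 0.97, 0.6], [-0.5, 0.1, 11.7, 0, 0, 0.97, 0.6], [-0.5, 0.1, 12.7, 0, 0, 0.97, 0.6], [-0.5, 0.1, 12.7, 0, 0, 0.97, 0.6], [-0.5, 0.1, 12.7, 0, 0, 0.97, 0.6]]]}}

```text
time_s: 16.05
eef_pos: [0.5512, 0.2849, 0.0673]
eef_rot: [-0.001, 0.791, 0.612, -0.002]
wrist_force: [-0.7, -0.4, 0.9]
opening: 0.599
```

```bash
python3 - <<'E'
from off import *
im,c=look("w9","wrist")
g=cv2.cvtColor(im,cv2.COLOR_BGR2HSV);m=cv2.inRange(g,(0,90,50),(8,255,255))
k=max(cv2.findContours(m,0,1)[0],key=cv2.contourArea);e=cv2.fitEllipse(k);q=ray(c,*e[0],.024);print(e,q.round(4))
print(get_obs()["eef_pos"],delta((*q[:2],.036),np.radians(-15)))
E
```

```text
((322.76373291015625, 231.83522033691406), (37.24124526977539, 40.08296585083008), 92.03700256347656) [0.551  0.2874 0.024 ]
[0.55178442 0.28503246 0.06815085] [array([ 0.21, -0.12,  3.22]), array([-0.002,  0.001,  0.01 ]), array([-2.000e-03, -4.000e-03, -3.132e+00])]
```

{"name": "apply_moves", "arguments": {"moves": [[[0.2, -0.1, 1, 0, 0, 0, 0.6], [0.2, -0.1, 2.5, 0, 0, 0, 0.6], [0.2, -0.1, 3.2, 0, 0, 0, 0.6], [0.2, -0.1, 3.2, 0, 0, 0, 0.45], [0.2, -0.1, 3.2, 0, 0, 0, 0.3], [0.2, -0.1, 3.2, 0, 0, 0, 0.2], [0.2, -0.1, 3.2, 0, 0, 0, 0.2], [0.2, -0.1, 3.2, 0, 0, 0, 0.2]]]}}

```text
time_s: 16.9
eef_pos: [0.5527, 0.2877, 0.0383]
eef_rot: [0.0, 0.791, 0.612, 0.0]
wrist_force: [-0.2, 0.3, 0.1]
opening: 0.246
```

{"name": "apply_moves", "arguments": {"moves": [[[0, 0, 0, 0, 0, 0, 0.2], [0, 0, -1, 0, 0, 0, 0.2], [0, 0, -3, 0, 0, 0, 0.2], [0, 0, -7, 0, 0, 0, 0.2], [0, 0, -12, 0, 0, 0, 0.2], [0, 0, -16, 0, 0, 0, 0.2], [0, 0, -16, 0, 0, 0, 0.2], [0, 0, -16, 0, 0, 0, 0.2]]]}}

```text
time_s: 17.7
eef_pos: [0.5531, 0.2879, 0.2]
eef_rot: [0.001, 0.791, 0.612, 0.002]
wrist_force: [0.4, 0.1, -1.4]
opening: 0.251
```

```bash
python3 - <<'E'
from off import *
o=get_obs();print(o["opening"],o["eef_pos"])
print(delta((.4947,-.0878,.2),np.radians(128.6)))
E
```

```text
0.2511200641768244 [0.55313106 0.2878549  0.19998628]
[array([-37.83,   3.77,  -0.06]), array([ 0.004,  0.003, -2.498]), array([ 0.002, -0.003,  0.643])]
```

{"name": "apply_moves", "arguments": {"moves": [[[-37.8, 3.8, 0, 0, 0, -2.5, 0.2], [-37.8, 3.8, 0, 0, 0, -2.5, 0.2], [-37.8, 3.8, 0, 0, 0, -2.5, 0.2], [-37.8, 3.8, 0, 0, 0, -2.5, 0.2], [-37.8, 3.8, 0, 0, 0, -2.5, 0.2], [-37.8, 3.8, 0, 0, 0, -2.5, 0.2], [-37.8, 3.8, 0, 0, 0, -2.5, 0.2], [-37.8, 3.8, 0, 0, 0, -2.5, 0.2]]]}}

```text
time_s: 18.5
eef_pos: [0.4954, -0.073, 0.1961]
eef_rot: [-0.002, 0.357, 0.934, 0.0]
wrist_force: [1.0, -0.8, -0.2]
opening: 0.249
```

```bash
python3 - <<'E'
from off import *
print(get_obs()["opening"],delta((.4947,-.0878,.18),np.radians(128.6)))
E
```

```text
0.24912495874913126 [array([-0.94, -1.15,  1.61]), array([ 1.000e-03, -3.000e-03, -1.403e+00]), array([-4.000e-03, -1.000e-03,  1.738e+00])]
```

{"name": "apply_moves", "arguments": {"moves": [[[-0.9, -1.1, 1.6, 0, 0, -1.4, 0.2], [-0.9, -1.1, 1.6, 0, 0, -1.4, 0.2], [-0.9, -1.1, 1.6, 0, 0, -1.4, 0.2], [-0.9, -1.1, 1.6, 0, 0, -1.4, 0.2], [-0.9, -1.1, 1.6, 0, 0, -1.4, 0.2], [-0.9, -1.1, 1.6, 0, 0, -1.4, 0.2], [-0.9, -1.1, 1.6, 0, 0, -1.4, 0.2], [-0.9, -1.1, 1.6, 0, 0, -1.4, 0.2]]]}}

```text
time_s: 19.3
eef_pos: [0.4952, -0.0855, 0.1799]
eef_rot: [-0.002, -0.233, 0.972, 0.001]
wrist_force: [0.4, 0.4, -0.3]
opening: 0.245
```

```bash
python3 pre.py .4947 -.0878 128.6 .12 -.0143
```

```text
(np.float64(324.17241379310343), np.float64(264.34597701149426), np.int32(1740)) [ 0.0004  0.0002 -0.0143] [ 0.4952 -0.0855  0.1799]
[array([ 0.18, -0.2 ,  6.  ]), array([ 0.003, -0.002, -0.195]), array([-0.003, -0.005,  2.946])]
```

{"name": "apply_moves", "arguments": {"moves": [[[0.2, -0.2, 0, 0, 0, -0.19, 0.2], [0.2, -0.2, 2, 0, 0, -0.19, 0.2], [0.2, -0.2, 4, 0, 0, -0.19, 0.2], [0.2, -0.2, 5.5, 0, 0, -0.19, 0.2], [0.2, -0.2, 6, 0, 0, -0.19, 0.2], [0.2, -0.2, 6, 0, 0, -0.19, 0.2]]]}}

```text
time_s: 19.95
eef_pos: [0.4944, -0.0882, 0.1203]
eef_rot: [-0.001, -0.321, 0.947, 0.001]
wrist_force: [-0.2, -0.4, -0.1]
opening: 0.249
```

```bash
python3 pre.py .4947 -.0878 128.6 .0965 -.0143
```

```text
(np.float64(324.197247706422), np.float64(264.36123853211006), np.int32(1744)) [ 0.0003  0.0002 -0.0143] [ 0.4944 -0.0882  0.1203]
[array([0.03, 0.08, 2.48]), array([ 0.001, -0.001, -0.02 ]), array([-1.000e-03, -2.000e-03,  3.122e+00])]
```

{"name": "apply_moves", "arguments": {"moves": [[[0, 0.05, 1, 0, 0, -0.02, 0.2], [0, 0.05, 1.8, 0, 0, -0.02, 0.2], [0, 0.05, 2.1, 0, 0, -0.02, 0.2], [0, 0.05, 2.4, 0, 0, -0.02, 0.2], [0, 0.05, 2.4, 0, 0, -0.02, 0.2]]]}}

```text
time_s: 20.5
eef_pos: [0.4951, -0.0882, 0.0974]
eef_rot: [-0.0, -0.331, 0.944, 0.0]
wrist_force: [0.2, 0.3, -1.0]
opening: 0.249
```

{"name": "apply_moves", "arguments": {"moves": [[[0, 0, 0.1, 0, 0, 0, 0.2], [0, 0, 0.1, 0, 0, 0, 0.2], [0, 0, 0.1, 0, 0, 0, 0.28], [0, 0, 0.1, 0, 0, 0, 0.32], [0, 0, 0.1, 0, 0, 0, 0.4], [0, 0, 0.1, 0, 0, 0, 0.5], [0, 0, -1.5, 0, 0, 0, 0.5], [0, 0, -5, 0, 0, 0, 0.5]]]}}

```text
time_s: 21.3
eef_pos: [0.493, -0.0874, 0.1456]
eef_rot: [-0.002, -0.331, 0.944, 0.002]
wrist_force: [0.3, -0.7, 0.7]
opening: 0.498
```

{"name": "apply_moves", "arguments": {"moves": [[[0, 0, -5, 0, 0, 0, 0.5], [0, 0, -9, 0, 0, 0, 0.5], [0, 0, -9, 0, 0, 0, 0.5], [0, 0, -9, 0, 0, 0, 0.5], [0, 0, -9, 0, 0, 0, 0.5]]]}}

```text
time_s: 21.8
eef_pos: [0.4945, -0.088, 0.2365]
eef_rot: [-0.001, -0.331, 0.944, 0.001]
wrist_force: [-1.2, 0.2, -0.6]
opening: 0.499
```

```bash
python3 - <<'E'
from off import *
p=get_obs()["eef_pos"]; im,c=look("w10","wrist");np.savez("w10.npz",**c);g=cv2.cvtColor(im,cv2.COLOR_BGR2HSV)
for n,lo,hi in (("g",(45,50,40),(80,255,255)),("o",(10,120,60),(25,255,255)),("r",(0,90,50),(8,255,255))):
    m=cv2.inRange(g,lo,hi)
    for k in cv2.findContours(m,0,1)[0]:
        if cv2.contourArea(k)>150: e=cv2.fitEllipse(k);print(n,e,ray(c,*e[0],.082).round(4))
print(p,delta((.5509,-.1581,.2),np.radians(98.6)))
E
```

```text
g ((313.6563720703125, 224.60508728027344), (21.484825134277344, 23.18150520324707), 91.444091796875) [ 0.5292 -0.0712  0.082 ]
g ((19.872676849365234, 239.59024047851562), (61.196495056152344, 85.44168853759766), 164.0413360595703) [ 0.6979 -0.2603  0.082 ]
o ((290.6092834472656, 256.26922607421875), (20.59770965576172, 22.836259841918945), 101.44000244140625) [ 0.5651 -0.0686  0.082 ]
r ((322.5226135253906, 182.7171173095703), (23.498167037963867, 24.31830406188965), 86.9036865234375) [ 0.4956 -0.0884  0.082 ]
[ 0.49449652 -0.08795245  0.23647977] [array([-0.04, -9.03,  3.58]), array([ 0.002, -0.002,  0.525]), array([ 0.003,  0.003, -2.617])]
```

View pics/w10.png

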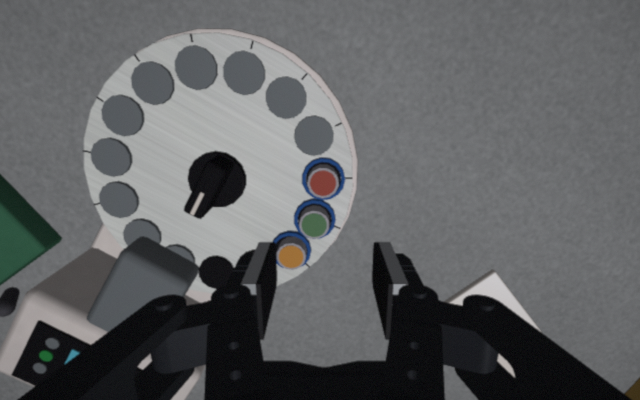

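All three pellets sit flat inside their collars: red (323,183), green (314,225) and ochre (291,256). Now the reader's heading and the approach to the knob.

{"name": "apply_moves", "arguments": {"moves": [[[0, -9, 0, 0, 0, 0.52, 0.5], [0, -9, 0, 0, 0, 0.52, 0.5], [0, -9, 3.6, 0, 0, 0.52, 0.5], [0, -9, 3.6, 0, 0, 0.52, 0.5], [0, -9, 5, 0, 0, 0.52, 0.5], [0, -9, 6, 0, 0, 0.52, 0.5], [0, -9, 6, 0, 0, 0.52, 0.5]]]}}

```text
time_s: 22.55
eef_pos: [0.5502, -0.1577, 0.1753]
eef_rot: [-0.002, -0.078, 0.997, 0.001]
wrist_force: [0.6, 0.4, -0.3]
opening: 0.498
```

```bash
python3 - <<'E'
from off import *
im=cv2.imread("pics/top0.png");c=get_calibration("top");g=cv2.cvtColor(im,cv2.COLOR_BGR2HSV)
m=np.zeros(im.shape[:2],np.uint8);m[96:132,350:420]=cv2.inRange(g,(0,0,160),(179,40,255))[96:132,350:420]
m=cv2.morphologyEx(m,cv2.MORPH_OPEN,np.ones((3,3)))
k=max(cv2.findContours(m,0,1)[0],key=cv2.contourArea)
b=cv2.boxPoints(cv2.minAreaRect(cv2.convexHull(k)));print(b.round(1).tolist())
for i in range(4):
    a,e=ray(c,*b[i],.13),ray(c,*b[(i+1)%4],.13);d=(e-a)[:2];print(np.linalg.norm(d).round(3),np.degrees(np.arctan2(d[1],d[0])).round(1)%90)
x=ray(c,*b.mean(0),.13)[:2]-[.5509,-.1581];print("tower from axis",np.linalg.norm(x),np.degrees(np.arctan2(x[1],x[0])))
print(get_obs()["eef_pos"],delta((.5509,-.1581,.1),np.radians(98.6)))
im,c=look("w11","wrist");np.savez("w11.npz",**c)
for z in (.108,):
  m=(cv2.cvtColor(im,cv2.COLOR_BGR2HSV)[...,2]>120).astype(np.uint8)*255
  n,_,s,ce=cv2.connectedComponentsWithStats(m)
  for i in range(1,n):
    if 30<s[i,4]<900:
      w=ray(c,*ce[i],z)[:2];print(ce[i],s[i,4],(w-[.5509,-.1581]).round(4))
E
```

```text
[[356.70001220703125, 104.5999984741211], [408.1000061035156, 98.4000015258789], [411.70001220703125, 127.80000305175781], [360.29998779296875, 134.10000610351562]]
0.144 5.700000000000003
0.083 5.0
0.144 5.700000000000003
0.083 5.4
tower from axis 0.17799004242695207 6.387579853757517
[ 0.55019589 -0.15773631  0.17527507] [array([-0.09, -0.07,  7.53]), array([ 0.002, -0.003,  0.006]), array([ 0.005,  0.004, -3.135])]
[633.97674419 237.18992248] 258 [-0.0186  0.1836]
[424.98408488 273.53580902] 377 [0.0241 0.0668]
[251.75555556 288.24444444] 45 [ 0.0506 -0.0368]
[396.2826087  288.26086957] 46 [0.0368 0.0516]
[267.28395062 332.51851852] 81 [ 0.0814 -0.0237]
[372.85771543 335.71342685] 499 [0.0733 0.0441]
```

{"name": "apply_moves", "arguments": {"moves": [[[-0.1, -0.1, 2, 0, 0, 0, 0.5], [-0.1, -0.1, 4.5, 0, 0, 0, 0.5], [-0.1, -0.1, 6.5, 0, 0, 0, 0.5], [-0.1, -0.1, 7.4, 0, 0, 0, 0.5], [-0.1, -0.1, 7.4, 0, 0, 0, 0.5]]]}}

```text
time_s: 23.1
eef_pos: [0.5521, -0.159, 0.103]
eef_rot: [-0.001, -0.078, 0.997, 0.0]
wrist_force: [-0.6, -0.4, 0.2]
opening: 0.496
```

```bash
python3 - <<'E'
from off import *
print(get_obs()["eef_pos"],get_obs()["wrist_force"],delta((.5509,-.1581,.1),np.radians(98.6)))
im,c=look("w12","wrist")
E
```

```text
[ 0.55211312 -0.15896883  0.10304607] [-0.57938338 -0.37251003  0.20147643] [array([0.11, 0.1 , 0.3 ]), array([ 0.001, -0.001,  0.005]), array([ 2.000e-03,  2.000e-03, -3.136e+00])]
```

View pics/w12.png

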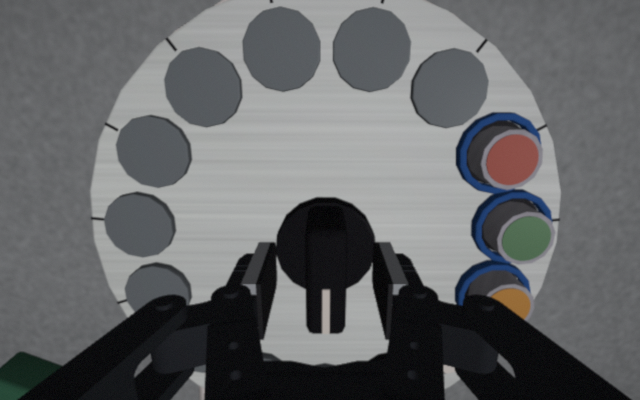

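The knob bar is centred between the pads and aligned with them, its pointer at (326,310). I close on it.

{"name": "apply_moves", "arguments": {"moves": [[[0.1, 0.1, 0.2, 0, 0, 0, 0.4], [0.1, 0.1, 0.2, 0, 0, 0, 0.3], [0.1, 0.1, 0.2, 0, 0, 0, 0.2], [0.1, 0.1, 0.2, 0, 0, 0, 0.1], [0.1, 0.1, 0.2, 0, 0, 0, 0.05], [0.1, 0.1, 0.2, 0, 0, 0, 0], [0.1, 0.1, 0.2, 0, 0, 0, 0], [0.1, 0.1, 0.2, 0, 0, 0, 0]]]}}

```text
time_s: 23.95
eef_pos: [0.5519, -0.1584, 0.1029]
eef_rot: [0.0, -0.077, 0.997, -0.0]
wrist_force: [-1.6, 2.4, 5.5]
opening: 0.172
```

```bash
python3 - <<'E'
from off import *
o=get_obs();print(o["eef_pos"],o["wrist_force"],o["torque"],o["opening"],delta((.5509,-.1581,.1),np.radians(98.6)))
E
```

```text
[ 0.55190394 -0.15840802  0.10285143] [-1.57395868  2.37127057  5.4833172 ] [0.41786339 0.3022522  0.00278968] 0.1723107674851614 [array([0.09, 0.05, 0.29]), array([-0.   ,  0.001,  0.005]), array([-1.000e-03, -0.000e+00, -3.137e+00])]
```

{"name": "apply_moves", "arguments": {"moves": [[[0, 0, 0, 0, 0, 0.08, 0], [0, 0, 0, 0, 0, 0.16, 0], [0, 0, 0, 0, 0, 0.24, 0], [0, 0, 0, 0, 0, 0.32, 0], [0, 0, 0, 0, 0, 0.39, 0], [0, 0, 0, 0, 0, 0.46, 0], [0, 0, 0, 0, 0, 0.46, 0], [0, 0, 0, 0, 0, 0.46, 0]]]}}

```text
time_s: 24.75
eef_pos: [0.5519, -0.1586, 0.1028]
eef_rot: [0.0, 0.152, 0.988, -0.0]
wrist_force: [-1.5, 1.4, 5.3]
opening: 0.178
```

```bash
cat > st.py <<'E'
from off import *
o=get_obs();M=rot().as_matrix();j=np.degrees(np.arctan2(M[1,1],M[0,1]))%180
print(o["time_s"],np.round(o["eef_pos"],4),np.round(o["wrist_force"],1),np.round(o["torque"],3),o["opening"],"jaw",j,"turned rad",np.radians(98.3-j),"q6",o["q"][5])
E
python3 st.py
```

```text
24.75 [ 0.5519 -0.1586  0.1028] [-1.5  1.4  5.3] [ 0.212  0.25  -0.11 ] 0.17767980683808032 jaw 72.50278044548777 turned rad 0.45024641908610313 q6 -1.7520239695148172
```

{"name": "apply_moves", "arguments": {"moves": [[[0, 0, 0, 0, 0, 0.06, 0], [0, 0, 0, 0, 0, 0.12, 0], [0, 0, 0, 0, 0, 0.18, 0], [0, 0, 0, 0, 0, 0.24, 0], [0, 0, 0, 0, 0, 0.3, 0], [0, 0, 0, 0, 0, 0.37, 0], [0, 0, 0, 0, 0, 0.42, 0], [0, 0, 0, 0, 0, 0.42, 0]]]}}

```text
time_s: 25.55
eef_pos: [0.5518, -0.1587, 0.1028]
eef_rot: [0.0, 0.355, 0.935, -0.0]
wrist_force: [-2.4, 2.4, 5.8]
opening: 0.173
```

```bash
python3 st.py
```

```text
25.55 [ 0.5518 -0.1587  0.1028] [-2.4  2.4  5.8] [ 0.163  0.415 -0.007] 0.1726468486658954 jaw 48.37264557891533 turned rad 0.8713967214580748 q6 -1.3308123451997649
```

{"name": "apply_moves", "arguments": {"moves": [[[0, 0, 0, 0, 0, 0.06, 0], [0, 0, 0, 0, 0, 0.12, 0], [0, 0, 0, 0, 0, 0.18, 0], [0, 0, 0, 0, 0, 0.24, 0], [0, 0, 0, 0, 0, 0.3, 0], [0, 0, 0, 0, 0, 0.37, 0], [0, 0, 0, 0, 0, 0.42, 0], [0, 0, 0, 0, 0, 0.42, 0]]]}}

```text
time_s: 26.35
eef_pos: [0.5517, -0.1589, 0.1028]
eef_rot: [0.0, 0.542, 0.84, -0.0]
wrist_force: [-2.9, 1.4, 5.7]
opening: 0.172
```

```bash
python3 st.py; python3 - <<'E'
from off import *
im,c=look("w13","wrist");np.savez("w13.npz",**c);look("top2","top")
E
```

```text
26.35 [ 0.5517 -0.1589  0.1028] [-2.9  1.4  5.7] [ 0.066  0.517 -0.044] 0.17184888733611037 jaw 24.307497510705485 turned rad 1.2914127902282895 q6 -0.9108151627637283
```

View pics/w13.png

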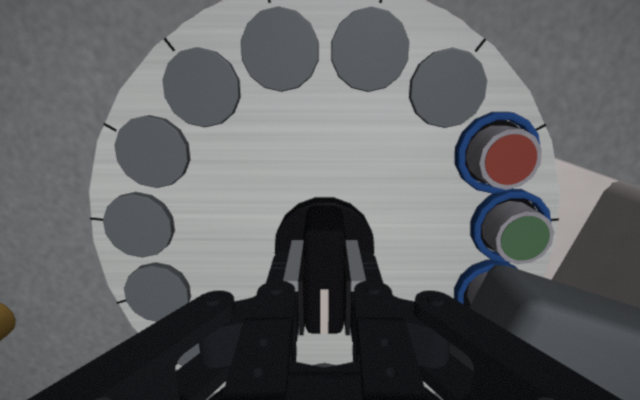

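The table followed the knob. Well 1 (ochre) is under the head at (485,285), and red and green are still flat at (512,158) and (526,238). I check the angle numerically.

```bash
python3 - <<'E'
from h import *
im=cv2.imread("pics/w13.png");c=dict(np.load("w13.npz"));g=cv2.cvtColor(im,cv2.COLOR_BGR2HSV)
m=cv2.morphologyEx(cv2.inRange(g[...,2],60,130),cv2.MORPH_OPEN,np.ones((5,5)))
A=np.array([.5509,-.1581]);W=80.64
for k in cv2.findContours(m,cv2.RETR_LIST,cv2.CHAIN_APPROX_NONE)[0]:
    a=cv2.contourArea(k)
    if 2000<a<8000:
        (u,v),(w,h),_=cv2.fitEllipse(k)
        if abs(np.pi*w*h/4/a-1)<.05:
            p=ray(c,u,v,.071)[:2]-A;t=np.degrees(np.arctan2(p[1],p[0]));print(round(u),round(v),np.linalg.norm(p).round(4),"well1 at (mod 24)",t%24)
im=cv2.imread("pics/top2.png");c=get_calibration("top");g=cv2.cvtColor(im,cv2.COLOR_BGR2HSV)
print(np.degrees(np.arctan2(*(ray(c,388,145,.128)[:2]-A)[::-1])))
# head top face (dark grey) seen before, in top0
im=cv2.imread("pics/top0.png");g=cv2.cvtColor(im,cv2.COLOR_BGR2HSV)
m=np.zeros(im.shape[:2],np.uint8);m[132:160,374:404]=cv2.inRange(g[...,2],60,120)[132:160,374:404]
k=max(cv2.findContours(m,0,1)[0],key=cv2.contourArea);r=cv2.minAreaRect(k);q=ray(c,*r[0],.128)[:2]-A
print(r,np.linalg.norm(q),"head angle",np.degrees(np.arctan2(q[1],q[0])))
E
python3 st.py
```

```text
155 290 0.0888 well1 at (mod 24) 5.151984598890522
137 224 0.0891 well1 at (mod 24) 5.696036257338051
151 151 0.0894 well1 at (mod 24) 5.776876741129513
448 87 0.0899 well1 at (mod 24) 6.1410584562511445
201 87 0.0896 well1 at (mod 24) 5.857301035623522
369 49 0.0897 well1 at (mod 24) 6.095109345264447
279 49 0.0896 well1 at (mod 24) 5.95755802871561
6.778932262789917
((388.5, 145.0), (26.0, 29.0), 90.0) 0.09694685341594872 head angle 5.968132126548773
26.45 [ 0.5516 -0.1589  0.1028] [-3.4  0.6  6.2] [ 0.091  0.49  -0.012] 0.168617746644259 jaw 24.383650173869587 turned rad 1.2900836755219138 q6 -0.9121380924667084
```

```bash
python3 -c "
from bench import *
print(hand_in())"
```

```text
the job is handed in; nothing more can be done
None
```

I placed all three pellets and turned the knob to the third stop. I handed the job in at about 26.5 s with the gripper still closed on the knob.

**Pellets:** Ochre is in well 1, grey-green in well 2 and brick-red in well 3. After placing, a wrist picture showed all three flat inside their collars, within about 1 mm of the well centres.

**Turning:** I turned the knob clockwise in three steps, about 1.29 rad in all. I judged the stops by angle and torque, not by distinct clicks:
- At the first pause, the torque (−0.11 N m) suggested the table was slightly short of its notch.
- At the second and third pauses, it was near zero (−0.01 and −0.04, settling to −0.01 N m).

**Final position:** Well 1 measures at about 5.9° in the bench frame. The reading head measures between 5.7° and 6.8°, depending on the method. That agreement fits the third stop.

**Not checked:** The ochre pellet is mostly hidden under the head, so I could not see again that it was still flat. Red and green were still flat in the last picture. I did not measure the other bench items again, though no move went near them.

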